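Clear the jammed cartridge from the sealant feeder

TASK

The yellow cartridge has been dropped askew into the loading mouth of the feeder and holds up the blue ones behind it: lift it out so that the blue ones slide up to the yellow end stop, still upright. Stand the yellow cartridge upright, foot down and fully home in the wooden rack and let go. Of the two holes without a cartridge, one has a thick plug stuck deep inside, so feel your way gently: lower the cartridge without dropping it or ramming the rack, and if it stops high, lift it and use the other hole; leave everything else on the bench where it is.

Things in the scene. Friction and masses are not known exactly. Their poses are not given: they have to be found in the camera images.
- chute: Feeder fixed to the bench: blue base 80 x 310 x 30 mm with a slick straight track 50 mm wide between steel rails 60 mm high. Origin: underside of the base, at the loading mouth, on the track's centre line; z up. -y is the feed direction (roughly towards the robot), -x points out of the mouth. Track floor at z = 30 mm; the track runs from y = +215 mm to the end stop at y = -65 mm.
- mouth (a point): Top of the 17 mm sill in the middle of the loading mouth, a 48 mm gap in the -x rail. From here a yellow flared plate, with two cheeks standing 24 mm above it, slopes up and outward, 40 degrees from vertical; both end 72 mm up the slope from the floor (85 mm above the bench). Axes as the chute.
- stop (a point): Inner face of the yellow end stop (85 mm tall above the track floor), at the track's centre on its floor. Axes as the chute.
- follower (a joint): Black sprung follower plate behind the blue cartridges: 0 at the start, grows to at most 0.1 m as it advances along the feed, about 0.080 when the front blue cartridge meets the stop. Its spring pushes with about 3 to 4.5 N; it moves by itself once the yellow cartridge is out.
- jam_center (a point): Centre (on the axis, 75 mm from the foot) of the yellow cartridge, 150 mm long, 0.15 to 0.31 kg: rigid, diameter 44 mm for 128 mm from the foot, then a red cap tapering to 22 mm. z runs along it from foot to cap. It lies back on the flared plate, cap leaning out of the mouth about 42 degrees and slightly up the feed. Beyond 75 mm from the foot it is free on all sides. Draw it out along its axis.
- jam_foot (a point): Centre of the flat foot of the yellow cartridge, 75 mm from jam_center along its -z. At the start it stands on the track floor, pinched lightly by the blue cartridge behind it.
- queue1_center (a point): Centre of the front blue cartridge (same size and shape), 75 mm above its foot, standing in the track behind the yellow one; z along its axis towards the white cap.
- queue2_center (a point): Centre of the second blue cartridge, behind the first; same description.
- stored_center (a point): Centre of the blue cartridge that stands in one hole of the rack, 75 mm from its foot; z along its axis. That hole is taken.
- rack: Wooden rack 85 x 255 x 65 mm, fixed to the bench; origin at the centre of its underside, z up, the three holes in a row along its y.
- rack_hole0 (a point): Centre of a hole's mouth, on the rack's top. Holes are 48 mm wide, chamfered, 60 mm deep, 80 mm apart. Besides the taken hole, one holds a black plug 30 mm thick at its bottom, the other a black pad 6 mm thick. A cartridge fully home on the pad has its foot 11 mm above the bench; on the plug it stops with its foot 35 mm above the bench: not home.
- rack_hole1 (a point): Same, the middle hole.
- rack_hole2 (a point): Same, the third hole.
- wrench: Bystander on the bench: wrench. Leave it alone.
- hammer: Bystander on the bench: hammer. Leave it alone.
- oil: Bystander on the bench: oil bottle. Leave it alone.
- tin: Bystander on the bench: red tin. Leave it alone.
- mug: Bystander on the bench: mug. Leave it alone.
- driver: Bystander on the bench: screwdriver. Leave it alone.
There are look-alikes about, which are no part of the job. Of the things like the part that bears jam_center, leave any that is green or purple; of the rest the smaller one is meant.

How it is judged:
By the outcome, as a careful person would: the job done as asked, in the order asked, and still so for the second after the job is handed in, with the robot touching nothing.
It also fails if it takes over 51 s, if anything falls off the work surface, if the arm or the gripper's body presses on something with over 40 N, if the wrist force passes 120 N, or if a joint passes its speed limit or range.

ROBOT

A 6-joint arm with a two-finger parallel gripper is mounted at the origin on the work surface. World frame = base frame: x ahead of the robot, y to its left, z up, the work surface at z = 0. Lengths are in mm, angles in rad, forces in N, time in s.
With the tool pointing down it reaches from about 350 to 775 mm from the base axis. Payload 7.3 kg.
Tool frame: the origin (TCP) lies between the finger pads; the fingertips stand bot.tips_ahead ahead of it and the grasp point (between the pads) lies 6 mm ahead of it (bot.tips_ahead is the distance from the TCP to the fingertips, in mm); z points along the fingers, y is the line along which they close (so a half turn about z gives the same grasp; the last joint's range is limited). The gripper opens to 92 mm and grips with 3 to 60 N. Pads are 19 mm wide; open, the fingers measure 130 mm over their backs; the gripper's body (75 mm by 190 mm) begins 47 mm behind the grasp point.
Start: joints at [1.075, 0.342, 1.524, -0, 1.275, -0.146], TCP at [179.908, 493.23, 251.741] pointing down, gripper open.
Joint ranges: [-2.53, 2.53], [-0.77, 2.02], [0.04, 2.7], [-1, 4.14], [0.28, 2.66], [-3.11, 3.11]. Speed limits (rad/s): [2.57, 2.57, 3.14, 3.14, 3.14, 3.14].

INTERFACE

Orientations are given as [roll, pitch, yaw] about the fixed x, y, z axes, in that order (R = Rz(yaw) Ry(pitch) Rx(roll)).
In Python, from plant import bot gives the robot as it stands. The module is installed in compiled form; this text tells all that it offers.
- The arm moves only by the tool step_arm, never from a script. Its argument "targets" is one flat list of numbers, 7 for each row, row after row: the opening, from 0 (shut) to 1 (fully open), then the shift along the tool's x, y, z each as a share of 100 mm, from -1 to 1, then the turn, a rotation vector about the tool's x, y, z each as a share of pi/4 rad, from -1 to 1. A call has 1 to 20 rows; each row is the pose to reach, as a shift and turn from the pose commanded when the call began, along the tool's axes at that moment; what a row does not reach only later rows make up. A row lasts 1/8 s, in which the tool goes at most 62.5 mm and 10.7 degrees, less where a joint would pass 70% of its speed; a pose out of reach is approached as far as the arm can. A call with a number of a shift or a turn outside -1 to 1 is refused whole. A call with a gripper value outside its range is refused whole. The fingers move at their own pace and stop on an object; the grip force is fixed at half the most. Time passes only in rows, so rows that repeat a pose let the fingers close. It gives the time, the measured TCP pose, the force, the opening and the grip force at its end, in the units of the state.
- bot.get_obs(): the state, without advancing time (a new reading comes with each control period).
- bot.capture(name): name is "scene" or "top" or "wrist"; returns (picture, depth): 420x560x3 uint8, blue, green, red; 420x560 float32, mm along the optical axis (not along the pixel's ray), 0 where there is no reading.
- bot.camera_info(name): a dict with "fx", "fy", "cx", "cy" (pixels), "camera_from_world" (4x4, takes a point from world to camera coordinates); the wrist camera has in their place "hand_eye" (4x4, takes a point from camera to tool coordinates, whose origin is the TCP and whose axes are the flange's). Camera axes: x right, y down, z forward; pixel columns grow to the right and rows downward; lengths in mm; the calibration is good to about 2 mm. A picture is of the moment at which its call begins: read the wrist's pose just before it. camera_info takes no time and is no camera call.
- bot.close_job(): hands the job in; it is judged then, once.
The state is a dict: "time": time; "joint_positions": joint angles; "dq": joint speeds; "tau": joint torques, N m; "tool_pos": TCP position; "tcp_rot": TCP orientation; "contact_force": force on the tool from outside, world axes, zero at the start; "moment": the same for the moment, N m; "grip_width": finger opening in mm; "finger_force": force on a finger pad.
Only numpy, scipy, OpenCV 4.12 (cv2) and the standard library are available. Lean on these libraries where they do the work, as an engineer would, in place of code of your own. Each camera call takes 0.05 s, during which the arm holds its last target. There are 200 camera calls.

## Working session

There is one attempt and no reset: what is moved stays moved. The work goes in short steps, Python scripts to look and compute and a tool call to move; the robot and the scene stay as the last step left them, time stands still between calls to the robot, and variables do not carry over. Pictures are saved under pics/ and viewed, at most 10 in all, crops included, and the job is handed in when it is done.

Besides the shell and the picture viewer there is one more tool, called after "Call:" in YAML: its name, and indented under it one key for each argument. step_arm: Moves the arm, as the interface text tells. Shift numbers are shares of 100 mm and turn numbers shares of pi/4 rad, none past 1 either way. Its arguments: {"type":"object","properties":{"targets":{"type":"array"}},"required":["targets"]}

```bash
mkdir -p pics; cat > h.py <<'E'
import numpy as np, cv2
from plant import bot
from scipy.spatial.transform import Rotation as R
def cap(n,fn=None):
    o=bot.get_obs(); im,d=bot.capture(n); i=bot.camera_info(n)
    if n=='wrist':
        T=np.eye(4);T[:3,:3]=R.from_euler('xyz',o['tcp_rot']).as_matrix();T[:3,3]=o['tool_pos'];W=T@i['hand_eye']
    else: W=np.linalg.inv(i['camera_from_world'])
    v,u=np.mgrid[:420,:560]
    P=np.stack([(u-i['cx'])/i['fx']*d,(v-i['cy'])/i['fy']*d,d],-1)@W[:3,:3].T+W[:3,3]
    P[d==0]=np.nan
    if fn: cv2.imwrite('pics/'+fn+'.png',im)
    np.savez('pics/'+(fn or n)+'.npz',im=im,P=P)
    return im,P
E
python3 - <<'E'
from h import *
a,_=cap('scene','s1');b,_=cap('top','t1')
print(bot.get_obs(),bot.tips_ahead)
E
```

```text
{'time': 0.1, 'joint_positions': array([ 1.07498462e+00,  3.42661390e-01,  1.52491741e+00, -8.68622579e-06,
        1.27537556e+00, -1.45992131e-01]), 'dq': array([ 8.46074765e-06,  2.16991011e-04, -3.01709328e-03,  1.82607362e-03,
       -2.52778704e-04,  1.40278492e-04]), 'tau': array([ 2.30447484e-03, -4.32007349e+01, -2.44695032e+01,  7.20083364e-02,
        5.24999527e-02, -7.93787103e-05]), 'tool_pos': array([179.75577252, 492.92641218, 251.11152053]), 'tcp_rot': array([-3.14024422e+00, -1.89874829e-04,  2.79177548e+00]), 'contact_force': array([0.36667413, 0.54154801, 0.40077815]), 'moment': array([-0.03774071, -0.01594331,  0.02520138]), 'finger_force': 0.0, 'grip_width': 91.61555748583456} 25.0
```

View pics/s1.png

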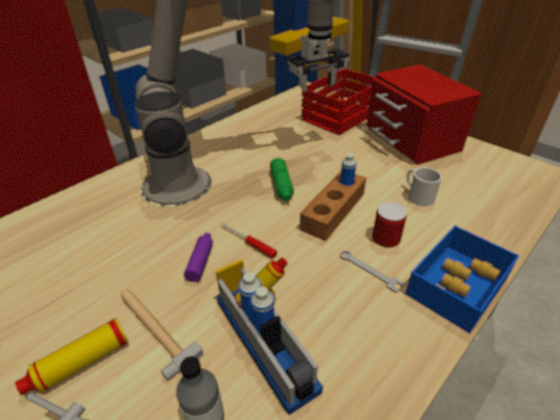

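View pics/t1.png

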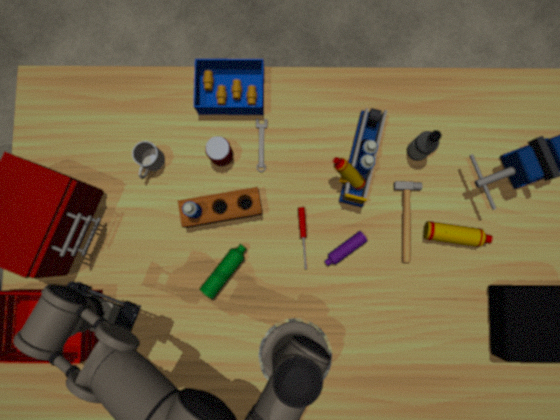

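```bash
python3 - <<'E'
from h import *
z=np.load('pics/t1.npz');im,P=z['im'],z['P']
a=cv2.resize(im[100:215,320:400],None,fx=5,fy=5,interpolation=2)
b=cv2.resize(im[180:235,170:270],None,fx=4,fy=4,interpolation=2)
c=np.zeros((575,800,3),np.uint8);c[:,:400]=a;c[:220,400:]=b
s=np.load('pics/s1.npz');e=cv2.resize(s['im'][250:335,210:310],None,fx=4,fy=4,interpolation=2);c[230:570,400:]=e
cv2.imwrite('pics/c1.png',c)
for (u,v) in [(191,209),(219,205),(245,202),(205,207),(232,203),(350,172),(339,163),(368,147),(366,161)]: print(u,v,np.round(P[v,u]))
# yellow body pts
def clus(z,box,lo,hi):
    im,P=z['im'],z['P'];h=cv2.cvtColor(im,cv2.COLOR_BGR2HSV);m=cv2.inRange(h,lo,hi)>0
    k=np.zeros_like(m);u0,v0,u1,v1=box;k[v0:v1,u0:u1]=1;q=P[m&k];return q[~np.isnan(q).any(1)]
Y=np.vstack([clus(z,(325,145,368,192),(20,120,60),(35,255,255)),clus(s,(248,250,292,300),(20,120,60),(35,255,255))])
print(len(Y),Y.min(0),Y.max(0),np.median(Y,0))
# wooden rack top: z 60..70
Q=P[185:230,175:266].reshape(-1,3);Q=Q[(Q[:,2]>58)&(Q[:,2]<72)]
r=cv2.minAreaRect(Q[:,:2].astype(np.float32));print(r,np.median(Q[:,2]),len(Q))
# chute pts
Q=P[100:215,330:395].reshape(-1,3);Q=Q[(Q[:,2]>80)&(Q[:,2]<96)]
print(cv2.minAreaRect(Q[:,:2].astype(np.float32)),len(Q))
Q=P[100:215,330:395].reshape(-1,3);Q=Q[(Q[:,2]>20)&(Q[:,2]<96)]
print(cv2.boxPoints(cv2.minAreaRect(Q[:,:2].astype(np.float32))),len(Q))
E
```

```text
191 209 [448. 310. 151.]
219 205 [473. 246.  35.]
245 202 [486. 165.  12.]
205 207 [463. 285.  66.]
232 203 [476. 200.  71.]
350 172 [ 565. -159.  128.]
339 163 [ 586. -123.  157.]
368 147 [ 629. -204.  178.]
366 161 [ 587. -197.  182.]
776 [ 467.6683059  -208.62894381   -3.92286595] [670.11279524 -32.75285593 153.45532817] [ 574.19000774 -153.01296854  118.42442313]
((465.5841979980469, 241.40032958984375), (86.22435760498047, 255.5800018310547), 10.213363647460938) 64.57202242094468 1599
((634.6016845703125, -200.052978515625), (91.9875259399414, 298.1347351074219), 75.83688354492188) 670
[[ 441.70264  -283.47186 ]
 [ 735.67914  -381.8996  ]
 [ 792.7704   -211.38379 ]
 [ 498.79388  -112.956055]] 1769
```

View pics/c1.png

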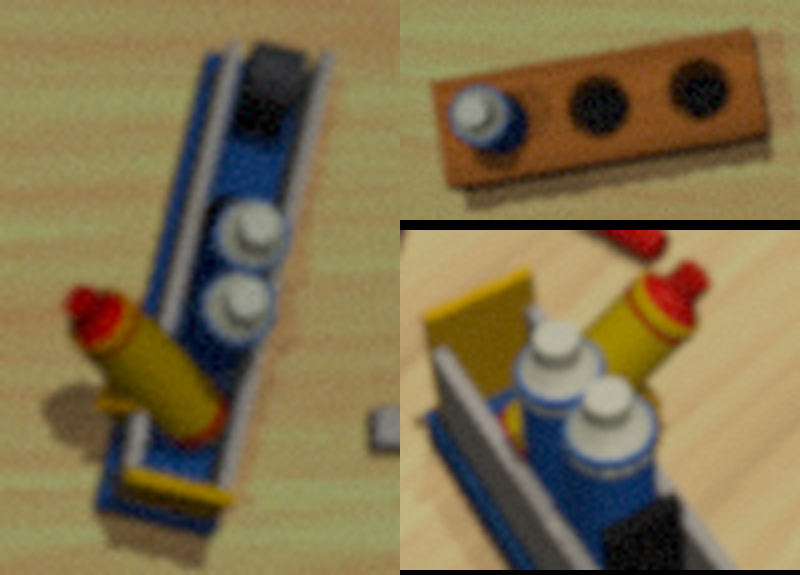

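The top view shows the yellow cartridge with its cap at about (339,163), leaning over the mouth. Rack holes are at about (191,209, taken), (219,205) and (245,202). The depth already hints at the plug: middle hole bottom 35 mm, end hole 12 mm.

```bash
cat > fit.py <<'E'
from h import *
from scipy.optimize import least_squares
def fit(names,c0,a0,s0=75):
    X=[]
    for n in names:
        z=np.load('pics/%s.npz'%n);p=z['P'].reshape(-1,3);h=cv2.cvtColor(z['im'],cv2.COLOR_BGR2HSV).reshape(-1,3)
        k=(~np.isnan(p).any(1))&((h[:,0]<36)|(h[:,0]>170))&(h[:,1]>130);X.append(p[k])
    X=np.vstack(X);c,a=np.array(c0,float),np.array(a0,float);a/=np.linalg.norm(a)
    for it in range(8):
        d=X-c;s=d@a;r=np.linalg.norm(d-s[:,None]*a,axis=1)
        tol=35 if it<3 else 12
        Q=X[(s>0)&(s<50)&(abs(r-22)<tol)&(r<45)]
        def f(p):
            cc=c+[p[0],p[1],0];b=a+np.array([p[2],p[3],0]);b/=np.linalg.norm(b)
            return np.linalg.norm(np.cross(Q-cc,b),axis=1)-22
        o=least_squares(f,np.zeros(4),loss='soft_l1',f_scale=2);p=o.x
        c=c+[p[0],p[1],0];a=a+np.array([p[2],p[3],0]);a/=np.linalg.norm(a)
    d=X-c;s=d@a;r=np.linalg.norm(d-s[:,None]*a,axis=1)
    cap=s[(r<13)&(s>40)&(s<100)]
    print(len(Q),'rms',np.sqrt(np.mean(f(np.zeros(4))**2)),'captop s',np.percentile(cap,[50,90,98]) if len(cap) else None)
    return c,a
E
python3 - <<'E'
from fit import *
out=np.array([.24,.97,0]);up=np.array([.97,-.24,0])
c0=np.array([570,-160,100]);a0=out*.67+[0,0,.743]+up*.08
for n in (['t1'],['s1'],['t1','s1']):
    c,a=fit(n,c0,a0)
    print(n,c.round(1),a.round(3),'tilt',np.degrees(np.arccos(a[2])),'cap@z', 'foot for z=',  (c+a*((44.7-c[2])/a[2])).round(1))
z=np.load('pics/t1.npz')['P']
for b in ((214,222,201,209),(241,249,198,206)): 
    q=z[b[2]:b[3],b[0]:b[1],2];print(np.percentile(q[~np.isnan(q)],[5,25,50,75,95]).round())
E
```

```text
169 rms 1.48473920862863 captop s [71.63024564 75.15814187 76.65686404]
['t1'] [ 571. -155.  100.] [0.34  0.587 0.735] tilt 42.72308903281183 cap@z foot for z= [ 545.4 -199.2   44.7]
375 rms 1.377268182905077 captop s [67.04817819 72.57844879 73.30556601]
['s1'] [ 572.8 -153.2  100. ] [0.33  0.58  0.744] tilt 41.902870216545914 cap@z foot for z= [ 548.3 -196.3   44.7]
531 rms 1.5709304937173247 captop s [69.79569907 73.80740928 74.89148076]
['t1', 's1'] [ 571.8 -154.1  100. ] [0.341 0.586 0.735] tilt 42.68624806294354 cap@z foot for z= [ 546.2 -198.2   44.7]
[13. 32. 34. 37. 45.]
[ 5.  8. 11. 13. 17.]
```

```bash
cat > plan.py <<'E'
from h import *
def frame(z,y):
    z=z/np.linalg.norm(z);y=y-z*(y@z);y/=np.linalg.norm(y);return R.from_matrix(np.c_[np.cross(y,z),y,z])
def cur():
    o=bot.get_obs();return o['tool_pos'].copy(),R.from_euler('xyz',o['tcp_rot'])
def rows(p,r,pt,rt,n=None):
    """calls of one target each from (p,r) to (pt,rt)"""
    k=1
    while True:
        P=[p+(pt-p)*i/k for i in range(k+1)];rv=(r.inv()*rt).as_rotvec();S=[r*R.from_rotvec(rv*i/k) for i in range(k+1)]
        L=[np.r_[S[i].inv().apply(P[i+1]-P[i])/100,rv/k/(np.pi/4)] for i in range(k)]
        if max(abs(np.array(L)).ravel())<=1: break
        k+=1
    for l in L: print(l.round(3).tolist(),'mm',np.linalg.norm(l[:3]*100).round(),'deg',(np.linalg.norm(l[3:])*45).round())
F=np.array([547.,-197.5,44.7]);A=np.array([.337,.584,.738]);A/=np.linalg.norm(A)
HG=np.array([479.8,162.7,65.])
E
python3 - <<'E'
from plan import *
p,r=cur();G=frame(-A,np.cross(A,[0,0,1.]));print(G.as_matrix().round(2))
p2=F+204*A;print(p2)
rows(p,r,p2+[0,0,60],G)
rows(p2+[0,0,60],G,p2,G)
E
```

```text
[[ 0.37  0.87 -0.34]
 [ 0.64 -0.5  -0.58]
 [-0.67  0.   -0.74]]
[615.77314118 -78.3204319  195.30705694]
[-0.757, -0.484, -0.005, 0.102, -0.086, 0.263] mm 90.0 deg 13.0
[-0.837, -0.315, 0.081, 0.102, -0.086, 0.263] mm 90.0 deg 13.0
[-0.875, -0.128, 0.157, 0.102, -0.086, 0.263] mm 90.0 deg 13.0
[-0.869, 0.069, 0.218, 0.102, -0.086, 0.263] mm 90.0 deg 13.0
[-0.818, 0.263, 0.262, 0.102, -0.086, 0.263] mm 90.0 deg 13.0
[-0.726, 0.446, 0.286, 0.102, -0.086, 0.263] mm 90.0 deg 13.0
[-0.597, 0.606, 0.288, 0.102, -0.086, 0.263] mm 90.0 deg 13.0
[-0.439, 0.736, 0.269, 0.102, -0.086, 0.263] mm 90.0 deg 13.0
[0.405, 0.0, 0.443, 0.0, 0.0, 0.0] mm 60.0 deg 0.0
```

```bash
cat >> plan.py <<'E'
G=frame(-A,np.array([.97,-.24,0]))
E
python3 - <<'E'
from plan import *
p,r=cur();print(G.as_matrix().round(2))
p2=F+204*A
rows(p,r,p2+[0,0,60],G)
E
```

```text
[[ 0.18  0.92 -0.34]
 [ 0.73 -0.36 -0.58]
 [-0.66 -0.14 -0.74]]
[-0.865, -0.553, -0.005, 0.123, -0.083, 0.265] mm 103.0 deg 14.0
[-0.957, -0.358, 0.098, 0.123, -0.083, 0.265] mm 103.0 deg 14.0
[-1.0, -0.139, 0.186, 0.123, -0.083, 0.265] mm 103.0 deg 14.0
[-0.991, 0.09, 0.254, 0.123, -0.083, 0.265] mm 103.0 deg 14.0
[-0.93, 0.318, 0.297, 0.123, -0.083, 0.265] mm 103.0 deg 14.0
[-0.821, 0.531, 0.313, 0.123, -0.083, 0.265] mm 103.0 deg 14.0
[-0.671, 0.717, 0.301, 0.123, -0.083, 0.265] mm 103.0 deg 14.0
```

Call:
step_arm:
  targets: [0.7,-0.86,-0.55,0,0.12,-0.08,0.26,0.7,-0.86,-0.55,0,0.12,-0.08,0.26,0.7,-0.86,-0.55,0,0.12,-0.08,0.26]

```text
time: 0.48
tool_pos: [242.9, 410.7, 251.4]
tcp_rot: [-3.053, 0.072, 2.588]
contact_force: [-0.4, 0.2, -0.7]
grip_width: 67.0
finger_force: 0.0
```

Call:
step_arm:
  targets: [0.7,-0.96,-0.36,0.1,0.12,-0.08,0.26,0.7,-0.96,-0.36,0.1,0.12,-0.08,0.26,0.7,-0.96,-0.36,0.1,0.12,-0.08,0.26]

```text
time: 0.85
tool_pos: [305.3, 329.8, 251.5]
tcp_rot: [-2.982, 0.159, 2.392]
contact_force: [-0.2, 1.1, 0.5]
grip_width: 64.3
finger_force: 0.0
```

Call:
step_arm:
  targets: [0.7,-1,-0.14,0.19,0.12,-0.08,0.26,0.7,-1,-0.14,0.19,0.12,-0.08,0.26,0.7,-1,-0.14,0.19,0.12,-0.08,0.26]

```text
time: 1.23
tool_pos: [368.0, 249.1, 251.0]
tcp_rot: [-2.928, 0.259, 2.2]
contact_force: [-1.2, 0.1, -1.3]
grip_width: 64.0
finger_force: 0.0
```

Call:
step_arm:
  targets: [0.7,-0.99,0.09,0.25,0.12,-0.08,0.26,0.7,-0.99,0.09,0.25,0.12,-0.08,0.26,0.7,-0.99,0.09,0.25,0.12,-0.08,0.26]

```text
time: 1.6
tool_pos: [431.1, 168.8, 250.8]
tcp_rot: [-2.893, 0.367, 2.007]
contact_force: [-0.0, 0.2, -0.5]
grip_width: 64.3
finger_force: 0.0
```

Call:
step_arm:
  targets: [0.7,-0.93,0.32,0.3,0.12,-0.08,0.26,0.7,-0.93,0.32,0.3,0.12,-0.08,0.26,0.7,-0.93,0.32,0.3,0.12,-0.08,0.26]

```text
time: 1.98
tool_pos: [494.8, 88.4, 249.6]
tcp_rot: [-2.881, 0.479, 1.808]
contact_force: [0.9, 1.5, 0.0]
grip_width: 64.2
finger_force: 0.0
```

Call:
step_arm:
  targets: [0.7,-0.82,0.53,0.31,0.12,-0.08,0.26,0.7,-0.82,0.53,0.31,0.12,-0.08,0.26,0.7,-0.82,0.53,0.31,0.12,-0.08,0.26]

```text
time: 2.35
tool_pos: [558.7, 8.4, 248.7]
tcp_rot: [-2.895, 0.591, 1.597]
contact_force: [0.1, 0.3, 0.0]
grip_width: 64.0
finger_force: 0.0
```

Call:
step_arm:
  targets: [0.7,-0.67,0.72,0.3,0.12,-0.08,0.26,0.7,-0.67,0.72,0.3,0.12,-0.08,0.26,0.7,-0.67,0.72,0.3,0.12,-0.08,0.26,0.7,-0.67,0.72,0.3,0.12,-0.08,0.26]

```text
time: 2.85
tool_pos: [622.4, -69.6, 248.4]
tcp_rot: [-2.94, 0.698, 1.368]
contact_force: [-0.1, -0.1, 0.9]
grip_width: 64.3
finger_force: 0.0
```

```bash
python3 - <<'E'
from fit import *
from plan import *
print(bot.get_obs()['joint_positions'].round(2),bot.get_obs()['time'])
cap('wrist','w1');p,r=cur();print(p,r.as_matrix().round(2))
for n in (['w1'],['w1','s1']):
    c,a=fit(n,F+75*A,A);print(c.round(1),a.round(3),'foot',(c+a*((44.7-c[2])/a[2])).round(1))
rows(p,r,F+204*A,G)
E
```

```text
[ 0.03  0.78  0.98 -0.62  1.77  0.3 ] 2.85
[622.36510857 -69.65146798 248.71685238] [[ 0.15  0.93 -0.32]
 [ 0.75 -0.32 -0.58]
 [-0.64 -0.15 -0.75]]
1582 rms 2.7263919887407044 captop s [54.88865136 56.90684552 57.79014001]
[ 602.  -132.4  100.1] [-0.535  0.015  0.845] foot [ 637.1 -133.4   44.7]
1235 rms 1.7386377300771403 captop s [69.98067806 71.50403047 72.23996993]
[ 575.  -152.3  100.1] [0.227 0.558 0.798] foot [ 559.2 -191.    44.7]
[0.268, 0.048, 0.472, 0.017, -0.02, 0.043] mm 55.0 deg 2.0
```

View pics/w1.png

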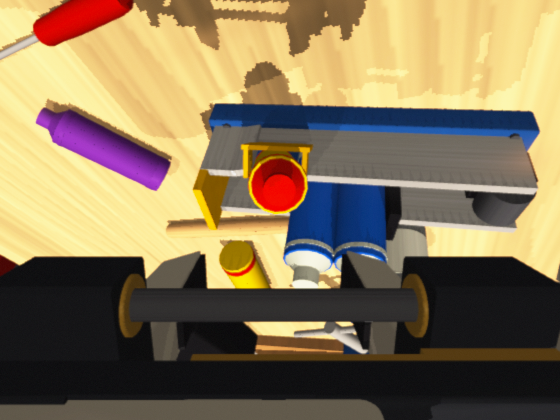

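```bash
python3 - <<'E'
from plan import *
z=np.load('pics/w1.npz');im,Pz=z['im'],z['P']
print('cap pix',np.nanmedian(Pz[184:193,274:284].reshape(-1,3),0).round(1),'pred tip',(F+150*A).round(1))
h=cv2.cvtColor(im,cv2.COLOR_BGR2HSV)
m=((h[...,0]<34)|(h[...,0]>170))&(h[...,1]>150);m[:145]=0;m[215:]=0;m[:,:248]=0;m[:,:]&=True;m[:,309:]=0
q=Pz[m];q=q[~np.isnan(q).any(1)]
s=(q-F)@A
for lo,hi in ((120,131),(131,140),(140,148),(148,153)):
    k=(s>lo)&(s<hi);d=q[k]-F;d=d-np.outer(d@A,A);d=d@G.as_matrix()[:, :2];ok=np.linalg.norm(d,axis=1)<26;d=d[ok]
    print(lo,len(d),(d.min(0)+d.max(0))/2 if len(d) else '',np.ptp(d,axis=0) if len(d) else '')
E
```

```text
cap pix [ 595.8 -110.4  152.8] pred tip [ 597.6 -109.9  155.4]
120 1523 [-0.34416082 -1.13245351] [43.11110159 43.75162187]
131 344 [-0.34172066 -0.95579193] [29.06139114 28.64112591]
140 779 [-0.11513264 -0.70482809] [21.415487   21.68099402]
148 71 [-1.19834253 -1.10736228] [18.55685282 20.69029607]
```

```bash
python3 - <<'E'
from plan import *
p,r=cur();o=G.apply([-.3,-1,0])
rows(p,r,F+202*A+o,G)
E
```

```text
[0.265, 0.038, 0.492, 0.017, -0.02, 0.043] mm 56.0 deg 2.0
```

Call:
step_arm:
  targets: [0.7,0.26,0.04,0.49,0.017,-0.02,0.043,0.7,0.26,0.04,0.49,0.017,-0.02,0.043,0.7,0.26,0.04,0.49,0.017,-0.02,0.043]

```text
time: 3.28
tool_pos: [615.4, -81.3, 196.2]
tcp_rot: [-2.956, 0.721, 1.325]
contact_force: [-0.5, -0.2, -0.0]
grip_width: 64.2
finger_force: 0.0
```

```bash
python3 - <<'E'
from plan import *
p,r=cur();o=G.apply([-.3,-1,0])
rows(p,r,F+113*A+o,G)
E
```

```text
[0.026, -0.016, 0.898, 0.0, 0.0, -0.003] mm 90.0 deg 0.0
```

Call:
step_arm:
  targets: [0.7,0.02,-0.02,0.2,0,0,0,0.7,0.02,-0.02,0.4,0,0,0,0.7,0.02,-0.02,0.6,0,0,0,0.7,0.02,-0.02,0.75,0,0,0,0.7,0.02,-0.02,0.89,0,0,0,0.7,0.02,-0.02,0.89,0,0,0]

```text
time: 4.03
tool_pos: [582.9, -132.5, 127.3]
tcp_rot: [-2.953, 0.722, 1.325]
contact_force: [0.2, 0.4, -0.3]
grip_width: 63.9
finger_force: 0.0
```

Call:
step_arm:
  targets: [0.45,0,0,0,0,0,0,0.4,0,0,0,0,0,0,0.35,0,0,0,0,0,0,0.35,0,0,0,0,0,0,0.35,0,0,0,0,0,0]

```text
time: 4.65
tool_pos: [583.8, -132.0, 127.8]
tcp_rot: [-2.955, 0.721, 1.324]
contact_force: [2.5, 0.5, 1.6]
grip_width: 43.7
finger_force: 30.0
```

Call:
step_arm:
  targets: [0.1,0,0,0,0,0,0,0.1,0,0,-0.08,0,0,0,0.1,0,0,-0.2,0,0,0,0.1,0,0,-0.35,0,0,0,0.1,0,0,-0.5,0,0,0,0.1,0,0,-0.65,0,0,0,0.1,0,0,-0.8,0,0,0,0.1,0,0,-0.95,0,0,0,0.1,0,0,-1,0,0,0]

```text
time: 5.78
tool_pos: [617.7, -72.9, 202.1]
tcp_rot: [-2.955, 0.721, 1.324]
contact_force: [0.0, 0.3, -1.5]
grip_width: 43.6
finger_force: 30.0
```

Call:
step_arm:
  targets: [0.1,0,0,-0.2,0,0,0,0.1,0,0,-0.4,0,0,0,0.1,0,0,-0.6,0,0,0,0.1,0,0,-0.7,0,0,0,0.1,0,0,-0.7,0,0,0]

```text
time: 6.4
tool_pos: [641.0, -32.7, 252.9]
tcp_rot: [-2.954, 0.721, 1.325]
contact_force: [0.7, -0.3, -2.4]
grip_width: 43.6
finger_force: 30.0
```

```bash
python3 - <<'E'
from plan import *
a,_=cap('wrist','w2');b,_=cap('top','t2');s,_=cap('scene','s2')
c=np.zeros((520,800,3),np.uint8);c[:420,:400]=cv2.resize(a,(400,420))[:420];c[:460,400:720]=cv2.resize(b[100:215,320:400],None,fx=4,fy=4)
cv2.imwrite('pics/c2.png',c)
p,r=cur();print(p,bot.get_obs()['contact_force'])
E
```

```text
[640.49085906 -33.3548404  252.04774965] [ 0.16983682 -0.38905807 -2.21742287]
```

View pics/c2.png

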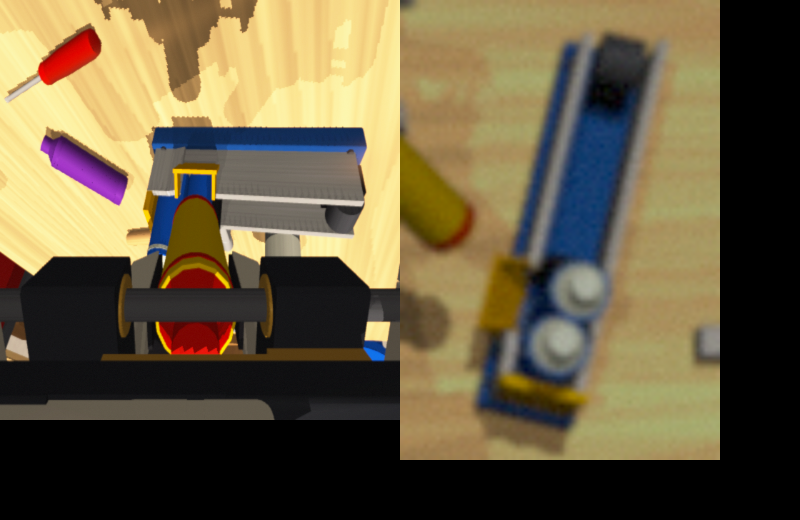

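View pics/s2.png

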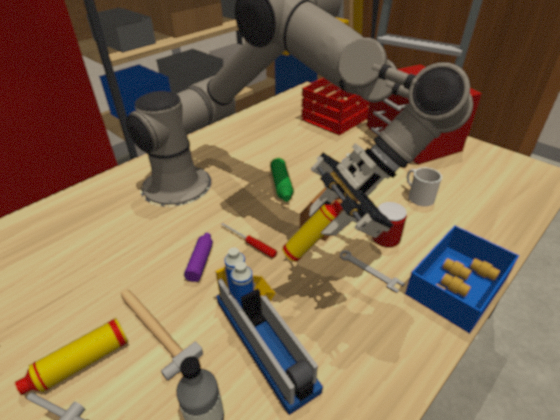

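Both blue cartridges stand upright at the stop (top crop (560,345) and (580,288)), and the yellow one is held straight. Next, carry it to the hole.

```bash
cat >> plan.py <<'E'
t=np.radians(10.2)
D=frame(np.array([0,0,-1.]),np.array([np.cos(t),np.sin(t),0]))
E
python3 - <<'E'
from plan import *
p,r=cur();pt=np.array([479.8,162.7,262]);rows(p,r,pt,D)
P=np.load('pics/t1.npz')['P'];q=P[110:170,190:240].reshape(-1,3);q=q[(q[:,2]>40)&(q[:,2]<200)];print('tin',np.nanmedian(q,0),q[:,2].max())
E
```

```text
[0.356, -0.734, -0.223, -0.141, 0.285, -0.2] mm 85.0 deg 17.0
[0.513, -0.641, -0.202, -0.141, 0.285, -0.2] mm 85.0 deg 17.0
[0.644, -0.53, -0.137, -0.141, 0.285, -0.2] mm 85.0 deg 17.0
tin [640.50868922 243.18363542  97.73202222] 107.30535677240573
```

Call:
step_arm:
  targets: [0.1,0.18,-0.37,-0.11,-0.07,0.14,-0.1,0.1,0.36,-0.73,-0.22,-0.14,0.285,-0.2,0.1,0.36,-0.73,-0.22,-0.14,0.285,-0.2]

```text
time: 6.92
tool_pos: [585.5, 33.2, 257.2]
tcp_rot: [-2.985, 0.472, 1.466]
contact_force: [0.5, -0.5, -1.3]
grip_width: 43.4
finger_force: 30.0
```

Call:
step_arm:
  targets: [0.1,0.25,-0.32,-0.1,-0.07,0.14,-0.1,0.1,0.51,-0.64,-0.2,-0.14,0.285,-0.2,0.1,0.51,-0.64,-0.2,-0.14,0.285,-0.2]

```text
time: 7.3
tool_pos: [532.7, 97.3, 259.7]
tcp_rot: [-3.048, 0.232, 1.601]
contact_force: [-0.2, -0.3, -1.3]
grip_width: 43.6
finger_force: 30.0
```

Call:
step_arm:
  targets: [0.1,0.32,-0.26,-0.07,-0.07,0.14,-0.1,0.1,0.64,-0.53,-0.14,-0.14,0.285,-0.2,0.1,0.64,-0.53,-0.14,-0.14,0.285,-0.2,0.1,0.64,-0.53,-0.14,-0.14,0.285,-0.2]

```text
time: 7.8
tool_pos: [481.7, 161.3, 262.2]
tcp_rot: [-3.141, 0.003, 1.746]
contact_force: [1.0, 0.3, -2.2]
grip_width: 43.6
finger_force: 30.0
```

```bash
python3 - <<'E'
from plan import *
import fit as f
cap('wrist','w3');cap('scene','s3');cap('top','t3')
p,r=cur();print(p,r.as_matrix().round(3)[:,2]);rows(p,r,np.array([479.8,162.7,262]),D)
for n in ('s3','w3'):
    c,a=f.fit([n],[p[0],p[1],p[2]-60],[0.01,0,1]);print(n,c.round(1),a.round(3))
for n in ('w3','t1'):
    z=np.load('pics/%s.npz'%n);P,im=z['P'],z['im']
    k=(abs(P[...,2]-65)<(3.5 if n=='w3' else 6))&(P[...,0]>390)&(P[...,0]<540)&(P[...,1]>90)&(P[...,1]<390)
    q=P[k];print(n,len(q),np.median(q[:,2]),cv2.minAreaRect(q[:,:2].astype(np.float32)))
E
```

```text
[481.54160411 161.73234822 261.87998919] [-0.001 -0.002 -1.   ]
[0.013, -0.015, -0.001, -0.002, 0.002, -0.002] mm 2.0 deg 0.0
272 rms 1.214221390731577 captop s [86.37653902 95.31220824 95.80259861]
s3 [482.8 160.6 201.9] [-0.003  0.009  1.   ]
2158 rms 0.34791230330885253 captop s [95.1233151  95.9316951  96.43017737]
w3 [481.4 159.8 201.9] [-0.    0.01  1.  ]
w3 15012 64.52390090347143 ((468.2014465332031, 220.144287109375), (85.23857879638672, 211.68931579589844), 10.35925579071045)
t1 1550 64.59345797436731 ((465.5147399902344, 241.3878173828125), (86.08321380615234, 255.5800018310547), 10.213363647460938)
```

View pics/w3.png

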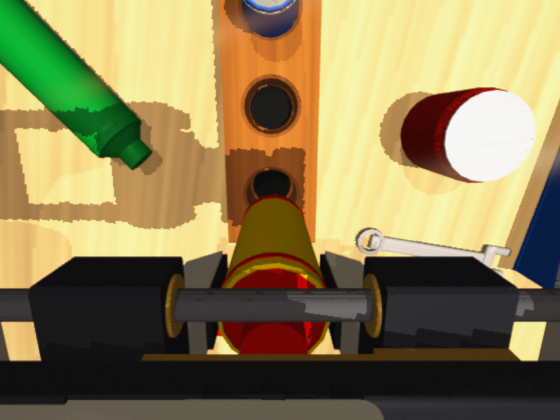

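```bash
python3 - <<'E'
from h import *
z=np.load('pics/w3.npz');P=z['P']
# project rays onto z=65 plane: use local homography from rack-top points
v,u=np.mgrid[:420,:560];k=(abs(P[...,2]-65)<3)&(v<240)&(u>215)&(u<325)
src=np.c_[u[k],v[k]].astype(np.float32);H,_=cv2.findHomography(src,P[k][:,:2].astype(np.float32),cv2.RANSAC,2)
for (u0,v0,u1,v1) in ((243,75,300,140),(243,160,300,196)):
    m=((P[...,2]<60)|np.isnan(P[...,2]))&(u>=u0)&(u<u1)&(v>=v0)&(v<v1)
    m=cv2.morphologyEx(m.astype(np.uint8),cv2.MORPH_OPEN,np.ones((3,3)))
    c=max(cv2.findContours(m,0,1)[0],key=cv2.contourArea).astype(np.float32)
    X=cv2.perspectiveTransform(c,H)[:,0]
    if v0>100: X=X[(c[:,0,1]<192)]
    A=np.c_[2*X,np.ones(len(X))];s=np.linalg.lstsq(A,(X**2).sum(1),rcond=None)[0]
    print(s[:2],np.sqrt(s[2]+s[:2]@s[:2]),X.min(0),X.max(0))
E
```

```text
[464.35677875 241.5703425 ] 23.151215589384353 [440.8369  218.06323] [487.74606 264.97873]
[478.5764226  163.52527247] 23.271500472716994 [455.10315 162.56966] [500.89505 187.13542]
```

Call:
step_arm:
  targets: [0.1,0.028,-0.022,0,-0.002,0.012,0,0.1,0.028,-0.022,0.2,-0.002,0.012,0,0.1,0.028,-0.022,0.4,-0.002,0.012,0,0.1,0.028,-0.022,0.55,-0.002,0.012,0,0.1,0.028,-0.022,0.67,-0.002,0.012,0,0.1,0.028,-0.022,0.75,-0.002,0.012,0,0.1,0.028,-0.022,0.75,-0.002,0.012,0,0.1,0.028,-0.022,0.75,-0.002,0.012,0]

```text
time: 8.95
tool_pos: [478.2, 164.7, 187.9]
tcp_rot: [3.139, -0.009, 1.748]
contact_force: [-0.3, -0.4, -1.1]
grip_width: 43.2
finger_force: 30.0
```

```bash
python3 - <<'E'
from plan import *
import fit as f
cap('wrist','w4')
p,r=cur();print(p,r.as_matrix().round(3)[:,2],bot.get_obs()['contact_force'])
c,a=f.fit(['w4'],[p[0],p[1],p[2]-60],[0.01,0,1]);print(c.round(1),a.round(3),(c-a*(c[2]-65)/a[2]).round(1))
E
```

```text
[478.24048232 164.78253771 187.9797927 ] [ 0.001  0.009 -1.   ] [-0.80598772 -1.4563237  -1.95618739]
2194 rms 0.3445981968044971 captop s [94.70709702 95.46840952 95.94352932]
[477.9 164.  128. ] [-0.002 -0.003  1.   ] [478.1 164.2  65. ]
```

Call:
step_arm:
  targets: [0.1,-0.012,0.004,0.03,0,0,0,0.1,-0.012,0.004,0.06,0,0,0,0.1,-0.012,0.004,0.09,0,0,0,0.1,-0.012,0.004,0.12,0,0,0,0.1,-0.012,0.004,0.15,0,0,0,0.1,-0.012,0.004,0.18,0,0,0,0.1,-0.012,0.004,0.18,0,0,0]

```text
time: 9.88
tool_pos: [478.4, 163.8, 169.2]
tcp_rot: [3.141, -0.009, 1.748]
contact_force: [-0.8, 0.2, -1.3]
grip_width: 44.0
finger_force: 30.0
```

Call:
step_arm:
  targets: [0.1,0,0,0.04,0,0,0,0.1,0,0,0.08,0,0,0,0.1,0,0,0.11,0,0,0,0.1,0,0,0.14,0,0,0,0.1,0,0,0.17,0,0,0,0.1,0,0,0.17,0,0,0]

```text
time: 10.62
tool_pos: [478.4, 163.9, 152.2]
tcp_rot: [3.141, -0.009, 1.748]
contact_force: [0.2, 0.2, -1.9]
grip_width: 43.0
finger_force: 30.0
```

Call:
step_arm:
  targets: [0.1,0,0,0.02,0,0,0,0.1,0,0,0.04,0,0,0,0.1,0,0,0.06,0,0,0,0.1,0,0,0.08,0,0,0,0.1,0,0,0.08,0,0,0]

```text
time: 11.25
tool_pos: [478.4, 164.0, 144.3]
tcp_rot: [3.141, -0.009, 1.748]
contact_force: [0.3, -0.0, -2.3]
grip_width: 43.2
finger_force: 30.0
```

Call:
step_arm:
  targets: [0.1,0,0,0.03,0,0,0,0.1,0,0,0.06,0,0,0,0.1,0,0,0.09,0,0,0,0.1,0,0,0.12,0,0,0,0.1,0,0,0.15,0,0,0,0.1,0,0,0.15,0,0,0]

```text
time: 12.0
tool_pos: [478.3, 164.1, 129.1]
tcp_rot: [3.141, -0.009, 1.748]
contact_force: [-0.5, 1.0, -0.9]
grip_width: 43.8
finger_force: 30.0
```

Call:
step_arm:
  targets: [0.1,0,0,0.01,0,0,0,0.1,0,0,0.02,0,0,0,0.1,0,0,0.03,0,0,0]

```text
time: 12.38
tool_pos: [478.5, 164.2, 126.4]
tcp_rot: [3.14, -0.009, 1.748]
contact_force: [0.1, -0.5, -1.1]
grip_width: 43.2
finger_force: 30.0
```

Call:
step_arm:
  targets: [0.1,0,0,0.01,0,0,0,0.1,0,0,0.015,0,0,0,0.1,0,0,0.015,0,0,0]

```text
time: 12.75
tool_pos: [478.6, 164.2, 125.5]
tcp_rot: [3.14, -0.009, 1.748]
contact_force: [-3.3, 0.3, 4.8]
grip_width: 43.3
finger_force: 30.0
```

Call:
step_arm:
  targets: [0.1,0,0,0.01,0,0,0,0.1,0,0,0.01,0,0,0]

```text
time: 13.0
tool_pos: [478.6, 164.3, 125.5]
tcp_rot: [3.139, -0.009, 1.748]
contact_force: [-4.9, -0.9, 13.7]
grip_width: 43.8
finger_force: 30.0
```

Call:
step_arm:
  targets: [0.1,0,0,-0.01,0,0,0,0.5,0,0,-0.01,0,0,0,0.6,0,0,-0.01,0,0,0,0.75,0,0,-0.01,0,0,0,0.75,0,0,-0.01,0,0,0]

```text
time: 13.62
tool_pos: [478.5, 164.1, 124.8]
tcp_rot: [3.14, -0.009, 1.748]
contact_force: [0.3, -0.2, 0.7]
grip_width: 67.7
finger_force: 0.0
```

Call:
step_arm:
  targets: [0.75,0,0,-0.1,0,0,0,0.75,0,0,-0.3,0,0,0,0.75,0,0,-0.6,0,0,0,0.75,0,0,-1,0,0,0,0.75,0,0,-1,0,0,0]

```text
time: 14.25
tool_pos: [480.2, 163.6, 228.5]
tcp_rot: [3.133, -0.009, 1.748]
contact_force: [0.8, 1.1, -1.6]
grip_width: 68.9
finger_force: 0.0
```

```bash
python3 - <<'E'
from plan import *
import fit as f
cap('wrist','w5');s,_=cap('scene','s5');cap('top','t5')
for n in ('w5','s5'):
    c,a=f.fit([n],[478.6,163.,86.],[0.01,0,1]);print(c.round(1),a.round(3))
P=np.load('pics/w5.npz')['P']
k=(np.hypot(P[...,0]-478.6,P[...,1]-163)<9)&(P[...,2]<175);print('top z',np.percentile(P[k][:,2],[50,90]) if k.any() else None)
k=(np.hypot(P[...,0]-450,P[...,1]-320)<9)&(P[...,2]>140);print('stored top',np.percentile(P[k][:,2],[50,90]) if k.any() else None)
E
```

```text
681 rms 0.21004876861425048 captop s [74.10254998 75.13746151 75.59664073]
[478.1 163.6  86. ] [-0.001  0.004  1.   ]
240 rms 1.234621799998781 captop s [70.21076093 75.29634902 75.98668221]
[479.8 164.4  86. ] [ 0.    -0.004  1.   ]
top z [160.45046336 161.22995957]
stored top None
```

View pics/s5.png

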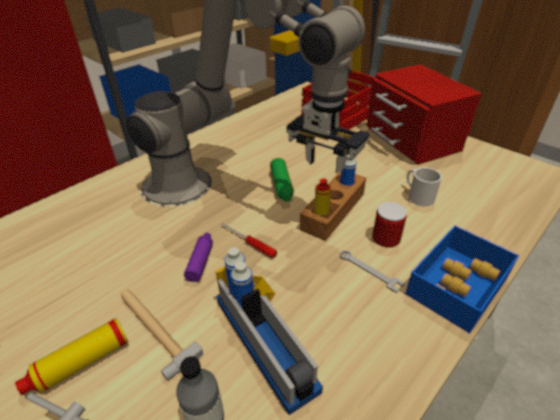

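The yellow cartridge stands upright in the end hole of the rack, at about (322,195). Its cap top is at 161 mm, which puts the foot 11 mm above the bench, fully home. The blue ones are upright at the stop and the gripper is clear.

```bash
python3 -c "
from plant import bot
print(bot.close_job())"
```

```text
the job is handed in; nothing more can be done
None
```

The yellow cartridge is out of the feeder and stands upright, fully home in the unplugged end hole of the rack; the blue ones slid up to the end stop still upright, and the job is handed in.

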